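# Load the tip-up drainer and hang the tumblers mouth-down

### The arm

A 7-joint arm with a two-finger parallel gripper is mounted at the origin on the work surface. World frame = base frame: x ahead of the robot, y to its left, z up, the work surface at z = 0. Lengths are in m, angles in degrees, forces in N, time in s.
With the tool pointing down it reaches from about 0.35 to 0.9 m from the base axis. Payload 7.2 kg.
Tool frame: the origin (TCP) lies midway between the tips of the shut fingers; the grasp point (between the pads) lies tcp_to_grasp behind it (tcp_to_grasp is the distance from the TCP to the grasp point, in m); z points along the fingers, y is the line along which they close (so a half turn about z gives the same grasp; the last joint's range is limited). The gripper opens to 88 mm and grips with 3 to 60 N. Pads are 20 mm wide; open, the fingers measure 115 mm over their backs; the gripper's body (75 mm by 178 mm) begins 61 mm behind the grasp point.
Start: joints at [65.248, 23.554, -0.728, 91.456, 0.321, 64.991, -4.71], TCP at [0.222, -0.584, 0.223] pointing down, gripper open.
Joint ranges: [-169.25, 169.25], [-16.82, 113.86], [-84.01, 82.57], [7.8, 145.47], [-59.2, 239.2], [7.22, 106.19], [-163.78, 163.78]. Speed limits (degrees/s): [136.94, 136.94, 172.46, 172.46, 180, 180, 180].

### API

Orientations are given as a 3x3 rotation matrix whose columns are the frame's x, y, z axes.
In Python, from bench import * gives the robot as it stands. Calls block until the motion is done:
- move_to(position, orientation): joint-space move of the TCP to a pose.
- servo_line(position, velocity=0.15, rot=None, f_stop=None): straight line of the TCP; rot=None keeps the orientation; velocity is the mean speed in m/s. With f_stop (N) it stops when the force on the tool has changed by that much, and returns True; else False.
- goto_joints(angles): joint-space move.
- command_gripper(opening, effort=None): finger opening in m; effort is the grip in N (None keeps the last); returns when the fingers have stopped.
- pause(seconds).
- solve_ik(position, orientation): joint angles nearest the present ones, or None.
- grab_frame(name): name is "scene" or "top"; returns a dict with "pixels" (480x640x3 uint8, red, green, blue), "vfov" (degrees; the focal length in pixels is half the picture's height over the tangent of half this angle, whatever the lens; pixels are square), "cx", "cy" (the principal point, pixels), "dist_coeffs" ([k1, k2, p1, p2, k3] as OpenCV has them; the pictures are not rectified), "world_from_camera" (4x4, takes a point from camera to world coordinates). Camera axes: x right, y up, looking along -z (the intrinsics and any distortion apply to the point x, -y, -z); pixel columns grow to the right and rows downward; lengths in m; the calibration is good to about 2 mm. A picture is of the moment at which its call begins. There is no depth.
A pose or a line that the arm cannot do raises MotionError and nothing moves.
- sign_off(): hands the job in, once; it reports no verdict.
Readings, each from a call of its own:
- read_time_s(): time.
- read_q(): joint angles.
- read_joint_velocities(): joint speeds.
- read_tau(): joint torques, N m.
- read_eef_pos(): TCP position.
- read_tool_rot(): TCP orientation.
- read_contact_force(): force on the tool from outside, world axes, zero at the start.
- read_torque(): the same for the moment, N m.
- read_gripper_width(): finger opening in m.
Only numpy, scipy, OpenCV 4.12 (cv2) and the standard library are available. Lean on these libraries where they do the work, as an engineer would, in place of code of your own. Each camera call takes 0.05 s, during which the arm holds its last target. There are 200 camera calls.

### The job

The two washed tumblers lie on the drainer. Press its pegs down until they lie level, push each tumbler along its groove onto its peg as far as it will go, then push the red paddle all the way over so the pegs tip up and both tumblers hang mouth-down to drain. Leave the glass tumbler, the spice tin and the ladle where they are, and let go of everything.

Things in the scene. Friction and masses are not known exactly. Their poses are not given: they have to be found in the camera images.
- drainer: Aluminium drainboard fixed to the bench (place and yaw vary), 250 mm (its x) by 530 mm (its y), 12 mm thick, from y = -370 to +160 mm; z is up. Origin: on the bench, straight below the pegs' hinge line. Two grooves along its y at x = -55 and +55 mm, each between two round ribs 48 mm apart (12 mm thick, tops 24 mm above the bench), y = -366 to -19 mm.
- hinge (a point): Middle of the hinge line: the 16 mm hinge bar lies along the drainer's x, 62.5 mm above the drainer's origin, between two dark posts (12 by 30 mm, tops 78 mm high) at x = -108 and +108 mm. Both pegs, the lever and its paddle turn about it as one rigid piece.
- peg_bar (a joint): Angle of the peg bar, rad. 0: pegs level along the drainer's -y, tips 125 mm from the hinge line, 62.5 mm above the bench (a stop). Grows as the tips rise, up to 1.13 (65 degrees, the other stop). Stiff hinge: it stays where it is left; turning takes about 0.6 N m, 0.9 with both tumblers on. Starts partly raised.
- peg_near_tip (a point): Middle of the end of the peg at the drainer's x = -55 mm (nearer the robot); moves with it. Each peg is a black-coated wire loop with a middle wire, 37 mm wide, 5 mm thick, reaching 125 mm from the hinge line, above the middle of its groove.
- peg_far_tip (a point): Middle of the end of the like peg at the drainer's x = +55 mm; it moves with the peg.
- paddle (a point): Centre of the red paddle, 50 by 50 mm, 6 mm thick, on a 10 mm round lever at the drainer's x = 0, 115 mm from the hinge line; its plate lies in the plane of lever and hinge. Lever's elevation above the drainer's +y: 70 degrees minus the peg bar's angle, so nearly upright with pegs level, nearly flat with pegs fully up. Pushing it over to +y and down raises the pegs.
- steel_tumbler: Bare steel tumbler lying in a groove of the drainer (either one), mouth towards the pegs: straight, 72 mm outside diameter, 110 mm long, wall 3 mm, bottom 5 mm thick, 0.1 to 0.17 kg. Origin: centre of the bottom's outer face; z runs along its axis from bottom to mouth. As it lies, the axis is level, 53 mm above the bench, along the groove, straight below the peg's line.
- orange_tumbler: Orange melamine tumbler lying in a groove of the drainer (either one), mouth towards the pegs: straight, 72 mm outside diameter, 110 mm long, wall 3 mm, bottom 5 mm thick, 0.1 to 0.17 kg. Origin: centre of the bottom's outer face; z runs along its axis from bottom to mouth. As it lies, the axis is level, 53 mm above the bench, along the groove, straight below the peg's line.
- glass_tumbler: Clear glass tumbler standing upright beyond the drainer, 68 mm across, 110 mm high, origin under its centre. Leave alone.
- spice_tin: Closed round steel spice tin standing to the left of the drainer, 94 mm across, 74 mm high, origin under its centre. Leave alone.
- ladle: Aluminium ladle lying beyond the drainer, about 290 mm long, 22 mm high at the bowl; its handle runs along its y axis, origin under the middle of the handle. Leave alone.

How it is judged (in metres and radians):
On the way, in this order (a step that is already met when the one before it is completed fails the run):
1. the pegs are pressed down level (peg bar below 0.08 rad) (value of joint peg_bar below 0.08 rad), for 0.2 s.
2. with the pegs still level (below 0.15 rad), both tumblers are pushed fully onto a peg each (bottom centre within 30 mm of a peg's end) (value of joint peg_bar below 0.15 rad and (distance between steel_tumbler and peg_near_tip below 0.03 m or distance between steel_tumbler and peg_far_tip below 0.03 m) and (distance between orange_tumbler and peg_near_tip below 0.03 m or distance between orange_tumbler and peg_far_tip below 0.03 m)), for 0.2 s.
3. the pegs are tipped up (above 1.0 rad) with both tumblers on them (value of joint peg_bar above 1 rad and (distance between steel_tumbler and peg_near_tip below 0.045 m or distance between steel_tumbler and peg_far_tip below 0.045 m) and (distance between orange_tumbler and peg_near_tip below 0.045 m or distance between orange_tumbler and peg_far_tip below 0.045 m)), for 0.2 s.
At the end, for the whole second after the job is handed in: The pegs stay tipped up (peg bar above 1.0 rad), each tumbler hangs at rest on a peg with its bottom centre within 45 mm of that peg's end and its mouth pointing down within 48 degrees of straight down, and nothing is held (all of step 3 and angle between each of steel_tumbler, orange_tumbler's own z axis and vertical above 2.3 rad and linear speed of each of steel_tumbler, orange_tumbler below 0.03 m/s); the robot touches nothing.
It fails at once if the glass tumbler is pushed more than 30 mm away or tipped (distance of glass_tumbler from where it was at the start of the episode above 0.03 m or angle between glass_tumbler's own z axis and vertical above 0.4 rad).
It fails at once if the spice tin is pushed more than 30 mm away or tipped (distance of spice_tin from where it was at the start of the episode above 0.03 m or angle between spice_tin's own z axis and vertical above 0.4 rad).
It fails at once if the ladle is pushed more than 30 mm away or tipped (distance of ladle from where it was at the start of the episode above 0.03 m or angle between ladle's own z axis and vertical above 0.4 rad).
It also fails if it takes over 64 s, if anything falls off the work surface, if the arm or the gripper's body presses on something with over 40 N, if the wrist force passes 120 N, or if a joint passes its speed limit or range.

## Working session

There is one attempt and no reset: what is moved stays moved. The work goes in short steps, each a Python script; the robot and the scene stay as the last script left them, time stands still between calls to the robot, and variables do not carry over. Pictures are saved under pics/ and viewed, on a budget of 10 in all, crops included, one or two more only if the job needs it, and the job is handed in when it is done.

```bash
ls; mkdir -p pics
python3 - <<'E'
from bench import *
import cv2,numpy as np,pickle
for n in("scene","top"):
    f=grab_frame(n);cv2.imwrite(f"pics/{n}0.png",f["pixels"][:,:,::-1]);pickle.dump(f,open(f"{n}0.pkl","wb"))
    print(n,f["vfov"],f["cx"],f["cy"],f["dist_coeffs"],np.round(f["world_from_camera"],3))
print(read_time_s(),read_tool_rot(),tcp_to_grasp)
E
```

```text
pics
scene 52.23712413364462 322.80863768831455 238.66759457832566 [0.04718074 0.         0.         0.         0.        ] [[-0.713 -0.466  0.524  1.073]
 [ 0.701 -0.48   0.527  0.647]
 [ 0.006  0.743  0.669  0.733]
 [ 0.     0.     0.     1.   ]]
top 49.118683352873965 304.0744359860343 233.90099438188554 [-0.07835606  0.          0.          0.          0.        ] [[ 0.012  0.988 -0.152  0.433]
 [-1.     0.012 -0.002  0.159]
 [-0.     0.152  0.988  1.363]
 [ 0.     0.     0.     1.   ]]
0.1 [[ 9.34551871e-01  3.55826352e-01 -6.37722083e-04]
 [ 3.55826903e-01 -9.34550925e-01  1.33532607e-03]
 [-1.20839557e-04 -1.47485015e-03 -9.99998905e-01]] 0.0187
```

View pics/scene0.png

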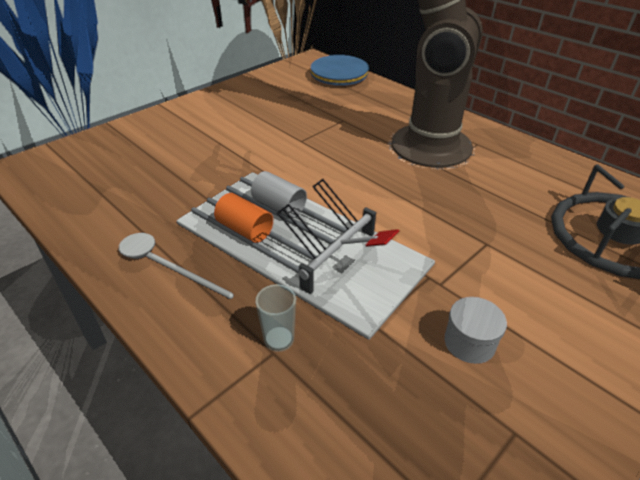

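View pics/top0.png

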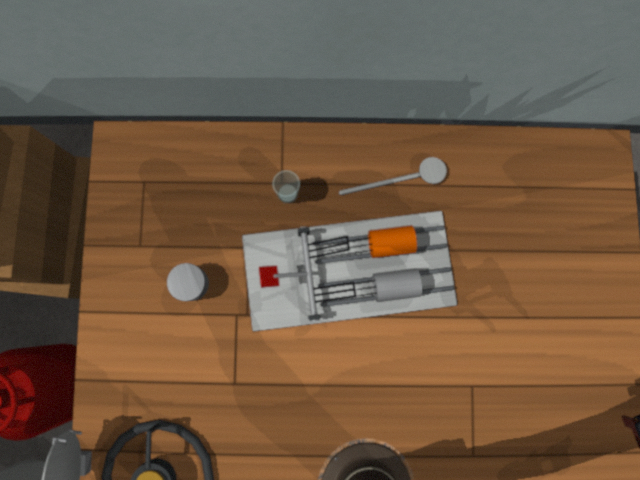

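The top view shows the drainboard with corners near (243,236), (443,211), (457,304) and (252,330). Orange lies in the far groove (394,242) and steel in the near one (400,285). The red paddle is at (269,276), the peg tips near x≈355, and the pegs are raised. The scene view agrees with this.

```bash
cat > h.py <<'E'
import cv2,numpy as np
def K(f):
    F=240/np.tan(np.radians(f["vfov"]/2)); return np.array([[F,0,f["cx"]],[0,F,f["cy"]],[0,0,1.]])
def cast(f,px,p0,n=(0,0,1)):
    """pixels -> world points on the plane through p0 with normal n"""
    u=cv2.undistortPoints(np.float64(px).reshape(-1,1,2),K(f),np.float64(f["dist_coeffs"]))[:,0]
    T=np.array(f["world_from_camera"]); d=np.c_[u[:,0],-u[:,1],-np.ones(len(u))]@T[:3,:3].T; o=T[:3,3]
    n=np.array(n,float); return o+d*(((np.array(p0)-o)@n)/(d@n))[:,None]
def big(m):
    c,_=cv2.findContours(m.astype(np.uint8),cv2.RETR_EXTERNAL,cv2.CHAIN_APPROX_NONE)
    return max(c,key=cv2.contourArea)[:,0]
def board(f,z=.012):
    hsv=cv2.cvtColor(f["pixels"],cv2.COLOR_RGB2HSV); m=(hsv[...,1]<60)&(hsv[...,2]>60)
    roi=np.zeros_like(m); roi[205:340,235:465]=1
    m=cv2.morphologyEx((m&roi).astype(np.uint8),cv2.MORPH_CLOSE,np.ones((5,5)))
    P=cast(f,big(m)+0.0,(0,0,z))[:,:2].astype(np.float32)
    (c,s,a)=cv2.minAreaRect(P); B=cv2.boxPoints((c,s,a)); L=[]
    for i in range(4):
        a,b=B[i],B[(i+1)%4]; l=np.linalg.norm(b-a); t=(b-a)/l; n=np.array([-t[1],t[0]])
        q=(P-a); k=(abs(q@n)<.015)&(q@t>.03)&(q@t<l-.03); Q=P[k]
        for _ in range(4):
            v=cv2.fitLine(Q,cv2.DIST_HUBER,0,.001,.001).ravel(); r=(Q-v[2:])@[-v[1],v[0]]; Q=Q[abs(r)<max(.003,1.5*np.median(abs(r)))]
        L.append((v,len(Q)))
    C=[]
    for i in range(4):
        v,w=L[i-1][0],L[i][0]; s=np.linalg.solve(np.c_[v[:2],-w[:2]],w[2:]-v[2:]); C.append(v[2:]+s[0]*v[:2])
    return np.array(C),[l[1] for l in L]
E
python3 - <<'E'
import pickle
from h import *
f=pickle.load(open("top0.pkl","rb")); g=pickle.load(open("scene0.pkl","rb"))
C,n=board(f); print(C.round(4),n,[np.linalg.norm(C[i]-C[i-1]).round(4) for i in range(4)])
d=C.mean(0)
e=[C[(i+1)%4]-C[i] for i in range(4)]; e=[v if v[1]>0 else -v for v in e if abs(v[1])>abs(v[0])]; 
ey=sum(v/np.linalg.norm(v) for v in e); ey/=np.linalg.norm(ey); ex=np.array([ey[1],-ey[0]])
o=d+ey*.105; print("origin",o,"yaw",np.degrees(np.arctan2(-ey[0],ey[1])))
np.savez("d.npz",o=o,ex=ex,ey=ey)
O=np.array([*o,0]);EX=np.array([*ex,0]);EY=np.array([*ey,0])
def loc(P): P=P-O; return np.c_[P@EX,P@EY,P[:,2]].round(4)
for nm,F in(("top",f),("scene",g)):
    h=cv2.cvtColor(F["pixels"],cv2.COLOR_RGB2HSV).astype(int); yy,xx=np.mgrid[:480,:640]
    roi=((xx>150)&(xx<500)&(yy>150)&(yy<350))
    red=((h[...,0]<4)|(h[...,0]>174))&(h[...,1]>170)&(h[...,2]>80)&roi
    org=(h[...,0]>4)&(h[...,0]<16)&(h[...,1]>210)&(h[...,2]>120)&roi
    r=big(red); mm=cv2.moments(r); c=np.array([[mm["m10"]/mm["m00"],mm["m01"]/mm["m00"]]])
    print(nm,"red px",c,"on x=0 plane",loc(cast(F,c,O,EX)))
    b=big(org); print(" orange bbox",b.min(0),b.max(0),len(b))
# steel/orange ends in top, at axis x planes: hand-read pixels
print("orange mouth/bottom tops z.089",loc(cast(f,[[369,242],[417,239]],(0,0,.089))))
print("steel",loc(cast(f,[[375,286],[422,283]],(0,0,.089))))
print("pegs tips on x=-+55 planes",loc(cast(f,[[355,290]],O-.055*EX,EX)),loc(cast(f,[[349,243]],O+.055*EX,EX)),
 "scene",loc(cast(g,[[318,183]],O-.055*EX,EX)),loc(cast(g,[[285,209]],O+.055*EX,EX)))
im=cv2.resize(f["pixels"][200:340,230:470,::-1],None,fx=3.3,fy=3.3,interpolation=cv2.INTER_CUBIC)
T=np.linalg.inv(f["world_from_camera"])
def proj(l):
    P=O+l[0]*EX+l[1]*EY+np.array([0,0,l[2]]); p=T[:3,:3]@P+T[:3,3]; p[1:]*=-1
    return (cv2.projectPoints(p[None],np.zeros(3),np.zeros(3),K(f),np.float64(f["dist_coeffs"]))[0].ravel()-[230,200])*3.3
for l in [(-.125,-.37,.012),(.125,-.37,.012),(.125,.16,.012),(-.125,.16,.012),(-.108,0,.078),(.108,0,.078)]:
    cv2.circle(im,tuple(proj(l).astype(int)),4,(0,255,0),1)
cv2.imwrite("pics/chk.png",im)
E
```

```text
[[ 0.3901  0.2907]
 [ 0.4608 -0.2318]
 [ 0.7065 -0.2001]
 [ 0.635   0.3236]] [182, 72, 178, 74] [np.float32(0.2471), np.float32(0.5273), np.float32(0.2478), np.float32(0.5285)]
origin [0.53397775 0.14965633] yaw 7.73667
top red px [[267.98677249 276.10515873]] on x=0 plane [[-0.      0.0966  0.1235]]
 orange bbox [369 227] [415 256] 130
scene red px [[382.97799511 237.39771801]] on x=0 plane [[0.     0.1    0.1323]]
 orange bbox [257 241] [257 241] 1
orange mouth/bottom tops z.089 [[ 0.0555 -0.1565  0.089 ]
 [ 0.0483 -0.2751  0.089 ]]
steel [[-0.0529 -0.1559  0.089 ]
 [-0.0601 -0.2707  0.089 ]]
pegs tips on x=-+55 planes [[-0.055  -0.1108  0.0455]] [[ 0.055  -0.1041  0.1215]] scene [[-0.055  -0.0952  0.1373]] [[ 0.055  -0.0901  0.1397]]
```

View pics/chk.png

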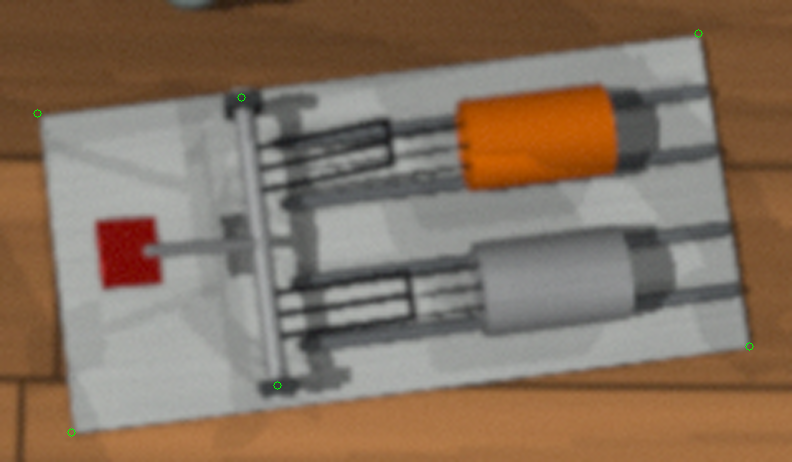

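Overlaid corners and posts match, so the drainer pose is good. The pegs are at about 36°, and the tumbler bottoms are near y=-0.27. The fingers open to ±44–57 mm across, so they can press both pegs, and later push both tumblers, at the same time.

```bash
cat > r.py <<'E'
from bench import *
import numpy as np
d=np.load("d.npz"); o,ex,ey=d["o"],d["ex"],d["ey"]
Y=np.array([*ex,0]); Z=np.array([0,0,-1.]); R1=np.c_[np.cross(Y,Z),Y,Z]; R2=np.c_[-R1[:,0],-Y,Z]
def W(x,y,z): return np.array([*(o+x*ex+y*ey),z])
def loc():
    p=np.array(read_eef_pos()); q=p[:2]-o; return np.round([q@ex,q@ey,p[2]],4)
E
python3 - <<'E'
from r import *
for n,R in(("R1",R1),("R2",R2)):
    for p in [(0,-.075,.2),(0,-.075,.065),(0,-.31,.05),(0,-.14,.05),(0,.03,.2),(0,.11,.07)]:
        q=solve_ik(W(*p),R); print(n,p,None if q is None else np.round(q,0))
print(read_q()[0],read_gripper_width())
E
```

```text
R1 (0, -0.075, 0.2) [ 20.  23. -43. 102.  18.  62. -21.]
R1 (0, -0.075, 0.065) [ 16.  32. -38. 109.  26.  48. -28.]
R1 (0, -0.31, 0.05) [ 33.  36. -31. 103.  24.  48.  -2.]
R1 (0, -0.14, 0.05) [ 22.  34. -37. 109.  28.  47. -23.]
R1 (0, 0.03, 0.2) [ 20.  31. -61. 100.  29.  67. -41.]
R1 (0, 0.11, 0.07) [ 10.  45. -61. 103.  45.  61. -61.]
R2 (0, -0.075, 0.2) [ -63.   33.   72.  107.  -35.   67. -150.]
R2 (0, -0.075, 0.065) [ -59.   50.   71.  113.  -56.   61. -134.]
R2 (0, -0.31, 0.05) [   5.   32.    8.  105.   -6.   43. -156.]
R2 (0, -0.14, 0.05) [ -52.   52.   71.  113.  -58.   62. -125.]
R2 (0, 0.03, 0.2) [ 25.  36. -71.  99.  36.  71. 133.]
R2 (0, 0.11, 0.07) [ 15.  51. -71. 103.  53.  67. 114.]
65.24824438294435 0.08794324005911112
```

Run:
```python
from r import *
import cv2
move_to(W(0,-.08,.24),R1)
print(loc(),read_time_s())
s=servo_line(W(0,-.08,.062),velocity=.06,f_stop=28)
print(s,loc(),np.round(read_contact_force(),1)); pause(.3); print(loc(),np.round(read_contact_force(),1))
servo_line(W(0,-.08,.2),velocity=.2)
f=grab_frame("top"); g=grab_frame("scene")
cv2.imwrite("pics/p1.png",np.hstack([f["pixels"][200:340,230:470],cv2.resize(g["pixels"][150:350,170:450],(196,140))])[:,:,::-1].repeat(1,0))
cv2.imwrite("pics/p1.png",cv2.resize(g["pixels"][150:350,170:450,::-1],None,fx=2.8,fy=2.8))
print(read_time_s())
```

```text
[ 0.     -0.0813  0.2398] 2.6833
False [-0.0005 -0.0806  0.063 ] [-8.9 -3.1 19.5]
[-0.0005 -0.0806  0.063 ] [-9.7 -3.  19. ]
7.0417
```

View pics/p1.png

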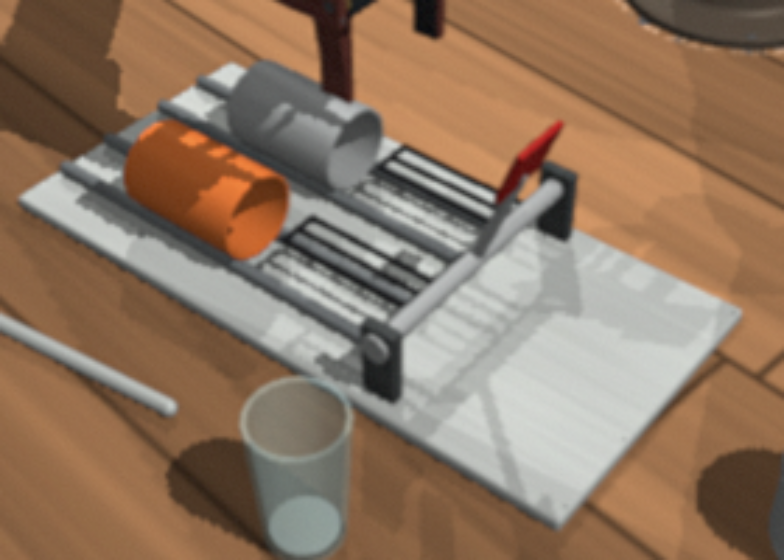

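Pegs are level: TCP 0.063 under 19 N means the bar is on its stop, and the paddle is upright. Next I push both tumblers together.

Run:
```python
from r import *
import cv2
servo_line(W(0,-.33,.2),velocity=.2)
servo_line(W(0,-.33,.05),velocity=.12)
print(loc(),np.round(read_contact_force(),1))
s=servo_line(W(0,-.16,.05),velocity=.06,f_stop=20)
print(s,loc(),np.round(read_contact_force(),1))
if not s:
    s=servo_line(W(0,-.137,.05),velocity=.03,f_stop=20); pause(.3)
    print(s,loc(),np.round(read_contact_force(),1),read_time_s())
g=grab_frame("scene")
cv2.imwrite("pics/p2.png",cv2.resize(g["pixels"][150:350,170:450,::-1],None,fx=2.8,fy=2.8))
```

```text
[ 0.0005 -0.3302  0.0508] [-0.  -0.7  0.9]
False [-1.000e-04 -1.601e-01  5.000e-02] [-0.9 -2.8  1.8]
False [-1.000e-04 -1.406e-01  5.000e-02] [  0.7 -12.6   1.1] 14.0417
```

View pics/p2.png

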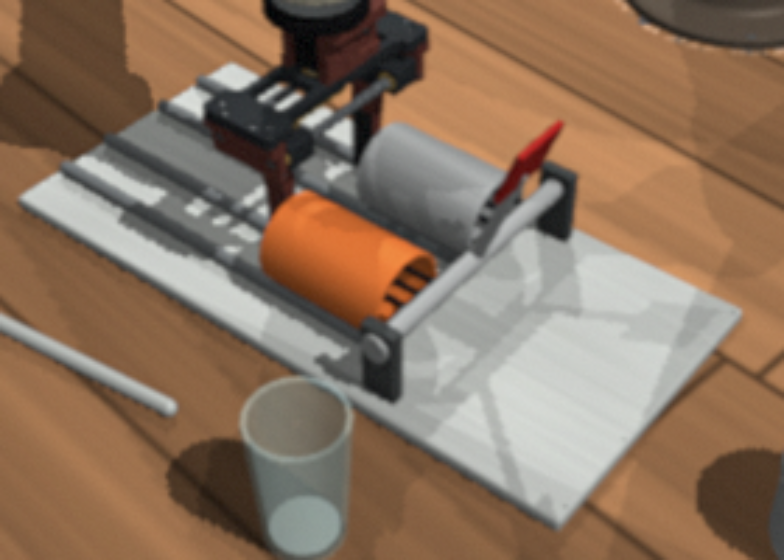

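Both tumblers are at the stop: 12.6 N, TCP y=-0.1406, so the bottoms are near -0.13. Next is the paddle.

Run:
```python
from r import *
import cv2
servo_line(W(0,-.19,.05),velocity=.08)
servo_line(W(0,-.19,.27),velocity=.2); command_gripper(0.0,10)
def P(e,r=.113,off=.003,h=.010):
    e=np.radians(e); return W(0,r*np.cos(e)-off*np.sin(e)-h,.0625+r*np.sin(e)+off*np.cos(e))
servo_line(W(0,-.04,.27),velocity=.2); servo_line(P(88),velocity=.1)
print(loc(),read_gripper_width(),read_time_s())
for e in list(range(80,7,-6))+[5,3.5]:
    s=servo_line(P(e),velocity=.06,f_stop=35)
    print(e,s,loc(),np.round(read_contact_force(),1))
    if s: break
pause(.4); print(loc(),np.round(read_contact_force(),1),read_time_s())
g=grab_frame("scene")
cv2.imwrite("pics/p3.png",cv2.resize(g["pixels"][130:330,200:480,::-1],None,fx=2.8,fy=2.8))
```

```text
[ 0.0004 -0.0091  0.1761] 0.00015916378363680826 19.5417
80 False [-0.      0.0073  0.1744] [-0.1 -0.4 -0.4]
74 False [-0.0002  0.0188  0.1718] [-0.5 -0.1 -0.7]
68 False [0.     0.0296 0.1682] [ 2.3 -1.4 -0.7]
62 False [0.     0.0403 0.1636] [ 1.2 -2.8 -0.4]
56 False [-0.      0.0506  0.1578] [ 2.  -3.3 -0.7]
50 False [-1.000e-04  6.040e-02  1.509e-01] [ 1.5 -3.2  0. ]
44 False [-1.000e-04  6.940e-02  1.431e-01] [ 0.5 -1.8  1. ]
38 False [-0.0002  0.0776  0.1344] [ 0.5 -1.7  1.1]
32 False [-1.00e-04  8.47e-02  1.25e-01] [-0.1 -0.4  1.1]
26 False [-1.000e-04  9.070e-02  1.148e-01] [-0.1 -0.3  0.1]
20 False [-1.00e-04  9.55e-02  1.04e-01] [-0.3  0.2 -0.1]
14 False [-0.      0.0991  0.0928] [0.8 0.4 0.2]
8 False [-1.000e-04  1.015e-01  8.120e-02] [ 0.3 -0.2 -1. ]
5 False [0.0004 0.1023 0.0762] [-0.4 -1.5  7.8]
3.5 False [0.0006 0.1024 0.0757] [-8.  -7.  31.2]
[0.0006 0.1024 0.0757] [-8.5 -6.6 30.7] 25.0583
```

View pics/p3.png

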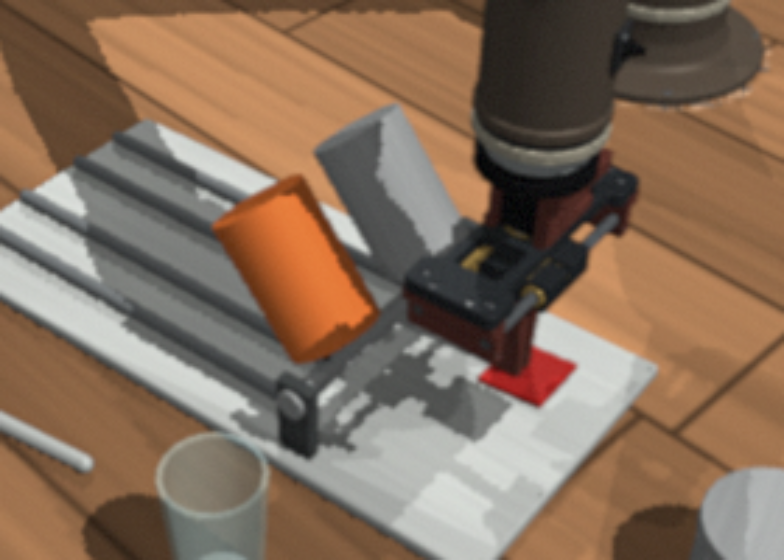

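Both tumblers are tipped up and the paddle is flat at its stop (31 N). Next I retreat and check.

Run:
```python
from r import *
import cv2
servo_line(W(0,.12,.22),velocity=.12)
servo_line(W(-.03,.17,.34),velocity=.2); pause(1)
from h import *
g=grab_frame("scene"); O=W(0,0,0)
h=cv2.cvtColor(g["pixels"],cv2.COLOR_RGB2HSV).astype(int)
red=((h[...,0]<4)|(h[...,0]>174))&(h[...,1]>170)&(h[...,2]>80); red[:150]=0;red[350:]=0;red[:,:300]=0;red[:,:][:,480:]=0
c=big(red).mean(0); p=cast(g,[c],O,[*ex,0])[0]-O; e=np.degrees(np.arctan2(p[2]-.0625,p[:2]@ey)); print(c,p[:2]@ey,p[2],"peg bar rad",np.radians(70-e))
print(np.round(read_contact_force(),1),read_time_s())
cv2.imwrite("pics/p4.png",cv2.resize(g["pixels"][130:330,200:480,::-1],None,fx=2.8,fy=2.8))
```

```text
[387.40789474 262.64473684] 0.11576360849311293 0.07654561377802549 peg bar rad 1.1009905084536897
[ 0.7 -0.6 -0.5] 28.3667
```

View pics/p4.png

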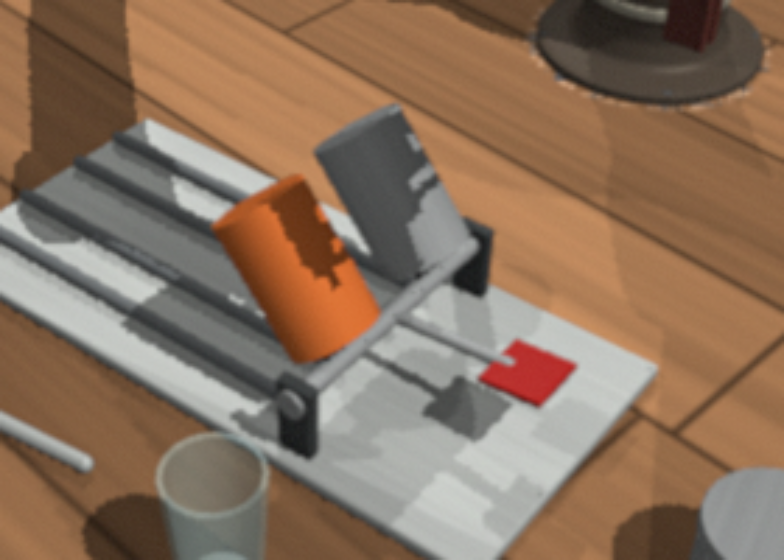

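The pegs are up at about 1.10 rad, both tumblers are seated mouth-down, and the arm is clear.

```bash
python3 -c "
from bench import *
sign_off()"
```

```text
the job is handed in; nothing more can be done
```

The job is done and handed in: both tumblers hang mouth-down on the raised pegs, and the arm is clear of everything. No verdict comes back, so this rests on my own readings.

- **Pegs down:** I pressed both pegs at once with the open fingers until they met the stop at about 19 N.
- **Tumblers on:** I pushed both tumblers together along their grooves until they stopped at about 13 N, with their bottoms about 5 mm past the peg ends.
- **Pegs up:** I swung the paddle over with the closed fingers to its stop at about 31 N.

After the arm backed off and waited 1 s, the picture gave a peg bar angle of about 1.10 rad. Both tumblers were still on their pegs, and the force on the tool was back to about zero at 28 s.

I never went near the glass tumbler, spice tin or ladle. They look undisturbed in the pictures, but I did not measure their positions again. I judged the final seating and tilt of the tumblers by eye. No check failed or disagreed.

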